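# Turn the lot dish to the pot with its ball aboard

## Robot

A 6-joint arm with a two-finger parallel gripper is mounted at the origin on the work surface. World frame = base frame: x ahead of the robot, y to its left, z up, the work surface at z = 0. Lengths are in m, angles in rad, forces in N, time in s.
With the tool pointing down it reaches from about 0.35 to 0.85 m from the base axis. Payload 8.1 kg.
Tool frame: the origin (TCP) lies midway between the tips of the shut fingers; the grasp point (between the pads) lies robot.grip_depth behind it (robot.grip_depth is the distance from the TCP to the grasp point, in m); z points along the fingers, y is the line along which they close (so a half turn about z gives the same grasp; the last joint's range is limited). The gripper opens to 93 mm and grips with 3 to 60 N. Pads are 15 mm wide; open, the fingers measure 128 mm over their backs; the gripper's body (75 mm by 188 mm) begins 65 mm behind the grasp point.
Start: joints at [1.126, 0.13, 1.488, -0, 1.523, -0.085], TCP at [0.211, 0.562, 0.219] pointing down, gripper open.
Joint ranges: [-2.96, 2.96], [-0.89, 2.26], [0.02, 2.5], [-1.34, 4.48], [0, 2.73], [-2.66, 2.66]. Speed limits (rad/s): [2.39, 2.39, 2.79, 3.14, 3.14, 3.14].

## Interface

Orientations are given as a rotation vector (axis times angle).
In Python, from plant import robot gives the robot as it stands.
- The arm moves only by the tool carry_out, never from a script. Its argument "rows" is a list of rows, each a list of 6 numbers: the shift along the tool's x, y, z in m, then the turn, a rotation vector about the tool's x, y, z in degrees. A call has 1 to 12 rows; each row is the pose to reach, as a shift and turn from the pose commanded when the call began, along the tool's axes at that moment; what a row does not reach only later rows make up. A row lasts 1/8 s, in which the tool goes at most 62.5 mm and 10.7 degrees, less where a joint would pass 70% of its speed; a pose out of reach is approached as far as the arm can. A call with a gripper value outside its range is refused whole. "jaw" is the closure in counts, from 0 (fully open) to 255 (shut), set as the call begins (left out, the last holds). The fingers move at their own pace and stop on an object; "force" is the grip in N (left out, the last holds). Time passes only in rows, so rows that repeat a pose let the fingers close. It gives the time, the measured TCP pose, the force, the opening and the grip force at its end, in the units of the state.
- robot.read_state(): the state, without advancing time (a new reading comes with each control period).
- robot.read_camera(name): name is "scene" or "top"; returns the picture (384x512x3 uint8, red, green, blue); there is no depth.
- robot.camera_model(name): a dict with "fx", "fy", "cx", "cy" (pixels), "dist" ([k1, k2, p1, p2, k3] as OpenCV has them; the pictures are not rectified), "R" (3x3) and "t" (3): a world point X has camera coordinates R X + t. Camera axes: x right, y down, z forward; pixel columns grow to the right and rows downward; lengths in m; the calibration is good to about 2 mm. A picture is of the moment at which its call begins. camera_model takes no time and is no camera call.
- robot.close_job(): hands the job in; it is judged then, once.
Trained networks look in the newest picture that a camera, given by its name, has taken for a name from the list of things; names that differ only in an ending like _2 or _b are one class to them, and where a whole thing is asked for, a point or a joint stands for the part that bears it (a point fixed in the world has none). Each returns a list of dicts, best first, with "conf" (0 to 1); they miss things now and then, are a little off and sometimes report something else, mostly with a low value. They report only what shows in the picture. A call takes as long as a camera call. They do not tell look-alikes from the thing itself.
- robot.outline_of(camera, target): "pixels" (384x512 bool, what is visible of it) and "pixel" ([column, row] in pixels, amid what is visible of it).
The state is a dict: "t": time; "q": joint angles; "dq": joint speeds; "joint_torque": joint torques, N m; "tool_pos": TCP position; "orientation": TCP orientation; "force": force on the tool from outside, world axes, zero at the start; "wrist_torque": the same for the moment, N m; "opening": finger opening in m; "gripper_force": force on a finger pad.
Only numpy, scipy, OpenCV 4.12 (cv2) and the standard library are available. Lean on these libraries where they do the work, as an engineer would, in place of code of your own. Each camera call takes 0.05 s, during which the arm holds its last target. There are 200 camera calls.

## Task

Set the bone lot ball (do not drop it) in the middle of the small dish that stands on its turned post and let go of it. Then grip the dish by its two upright lugs, lift it straight up at least 5 cm clear of the post, and only then turn it a quarter turn so that its pouring lip faces the glazed pot, keeping it level with the ball resting in its middle all the while. Finish still holding it there, level, still and straight above the post, ready to pour but not pouring; leave the pot and everything else on the shelf where they are.

Things in the scene. Friction and masses are not known exactly. Their poses are not given: they have to be found in the camera images.
- ball: loose plain white bone ball, 32 mm diameter, about 20 g; origin at its centre. It starts on the cork rest, its centre 20 mm above the shelf. Lying in the middle of the dish its centre is 22 mm above the dish's underside.
- dish: loose dark wooden dish, about 150 g, 83 mm diameter, standing loosely on the post. Origin at the centre of its flat underside, z up, x towards its pouring lip; one upright lug on each side (+y, -y). Its upper face is a shallow cone falling from the rim (12 mm above the underside) to the middle (6 mm): a ball rolls to the centre
- lug_left (a point): middle of the top edge of the dish's +y lug, an upright wooden plate 34 mm long (along dish x), 6 mm thick; 27 mm from the dish's centre, 42 mm above its underside. The lugs' outer faces are 60 mm apart (the width to grip), inner faces 48 mm; outside each lug 11 mm of rim runs on, 12 mm above the underside
- lug_right (a point): the same of the -y lug
- lip (a point): tip of the dish's pouring lip, 68 mm from the dish's centre along its x axis, 12 mm above its underside; a tongue 28 mm wide narrowing to 18 mm
- stand: fixed turned wooden post on a round foot (84 mm diameter, stem 20 mm), with a flat top 40 mm in diameter, 70 mm above the shelf, on which the dish stands; origin at the centre of its foot on the shelf. Its x axis is, within a few degrees, where the dish's lip points at the start (away from the robot), its y axis to the left of that.
- pot: loose empty round blue-glazed ceramic pot, 72 mm across, 80 mm high, standing about 190 mm to one side of the post (along +y or -y of the post; the stack of discs stands on the other side); origin at the centre of its underside
- rest: fixed cork ring, 42 mm outside and 16 mm inside diameter, 6 mm high, on which the ball lies at the start; origin at the centre of its underside
- discs: stack of draughts discs, 36 mm diameter, 48 mm high, to be left alone; origin at the centre of its underside
- knight_a: dark wooden chess knight, 36 mm base, 68 mm high, to the left, to be left alone; origin under its centre
- knight_b: dark wooden chess knight, 36 mm base, 68 mm high, to the right, to be left alone; origin under its centre
- magnifier: magnifier lying flat beyond the post, lens 80 mm across, 10 mm thick, handle along its +x to 145 mm, to be left alone; origin under the lens centre
Mind the look-alikes: they are no part of the job. Leave any pink look-alike of the dish alone. Of the things shaped like the pot, the blue one is meant.

How it is judged:
On the way, in this order (a step that is already met when the one before it is completed fails the run):
1. the ball lies in the middle of the dish, let go, the dish standing on its post, not yet turned (angle between the x axis of dish and the x axis of stand, either way round below 0.4 rad and horizontal distance between ball and dish below 0.01 m and z of ball in the frame of dish below 0.03 m and contact force between ball and the fingers below 0.05 N and contact force between dish and stand above 0.3 N and contact force between ball and dish above 0.02 N), for 0.3 s.
2. the dish is lifted off its post, level, before it is turned, with the ball in its middle (angle between the x axis of dish and the x axis of stand, either way round below 0.4 rad and horizontal distance between ball and dish below 0.012 m and z of ball in the frame of dish below 0.03 m and contact force between dish and stand below 0.05 N and height (world z) of dish above 0.08 m and contact force between dish and the fingers above 1 N and angle between dish's own z axis and vertical below 0.12 rad), for 0.1 s.
At the end, for the whole second after the job is handed in: gripper alone holds the dish, 42 mm or more above the post top, within 30 mm of straight above it, level within 5 deg, still; ball free, within 10 mm of its middle; lip within 16 deg of square to the post x axis and the pot centre within 45 mm of the lip line (height (world z) of dish above 0.112 m and angle between dish's own z axis and vertical below 0.087 rad and horizontal distance between ball and dish below 0.01 m and z of ball in the frame of dish below 0.03 m and horizontal distance between dish and stand below 0.03 m and angle between the x axis of dish and the x axis of stand, either way round above 1.29 rad and x of pot in the frame of dish above 0.08 m and y of pot in the frame of dish between -0.045 and 0.045 m and contact force between dish and the fingers above 1 N and contact force between ball and the fingers below 0.05 N and contact force between ball and dish above 0.02 N and contact force between dish and stand below 0.05 N and contact force between dish and pot below 0.05 N and contact force between dish and discs below 0.05 N and linear speed of dish below 0.02 m/s and angular speed of dish below 0.15 rad/s and linear speed of ball below 0.03 m/s); the arm keeps its last pose, push and grip.
It fails at once if the dish tips by more than 12 degrees (angle between dish's own z axis and vertical above 0.21 rad).
It fails at once if the ball strays more than 14 mm from the middle of the lifted dish (height (world z) of dish above 0.08 m and horizontal distance between ball and dish above 0.014 m).
It fails at once if the ball is let fall into the dish from more than 30 mm (horizontal distance between ball and dish below 0.04 m and z of ball in the frame of dish above 0.052 m and contact force between ball and the fingers below 0.02 N).
It fails at once if the pot or a bystander is moved more than 20 mm (distance of any of pot, discs, knight_a, knight_b, magnifier from where it was at the start of the episode above 0.02 m).
It also fails if it takes over 56 s, if anything falls off the work surface, if the arm or the gripper's body presses on something with over 40 N, if the wrist force passes 120 N, or if a joint passes its speed limit or range.

## Working session

There is one attempt and no reset: what is moved stays moved. The work goes in short steps, Python scripts to look and compute and a tool call to move; the robot and the scene stay as the last step left them, time stands still between calls to the robot, and variables do not carry over. Pictures are saved under pics/ and viewed, at most 10 in all, crops included, and the job is handed in when it is done.

Besides the shell and the picture viewer there is one more tool, called after "Call:" in YAML: its name, and indented under it one key for each argument. carry_out: Moves the arm, as the interface text tells. Its arguments: {"type":"object","properties":{"rows":{"type":"array"},"jaw":{"type":"number"},"force":{"type":"number"}},"required":["rows"]}

```bash
mkdir -p pics; ls
python3 - <<'E'
from plant import robot
import cv2
print(robot.read_state()); print(robot.grip_depth)
for n in("scene","top"):
    im=robot.read_camera(n); cv2.imwrite(f"pics/{n}0.png",im[:,:,::-1]); m=robot.camera_model(n); print(n,m)
    for t in("ball","dish","stand","pot","rest","lip","lug_left","discs"):
        print(t,[(round(d['conf'],2),[int(v) for v in d['pixel']],int(d['pixels'].sum())) for d in robot.outline_of(n,t)])
E
```

```text
pics
{'t': 0.0, 'q': array([ 1.12556582e+00,  1.31172123e-01,  1.48929869e+00,  2.60875825e-05,
        1.52303345e+00, -8.53748095e-02]), 'dq': array([ 5.91262321e-04,  7.44748494e-05, -2.35212263e-03, -1.00494812e-03,
        2.61265445e-04, -1.24246925e-04]), 'joint_torque': array([ 3.57257755e-03, -5.59840536e+01, -4.91768789e+01,  7.73963076e-02,
        3.53456615e-02, -1.52497364e-04]), 'tool_pos': array([0.21098228, 0.56104682, 0.21757028]), 'orientation': array([-5.62122512e-01, -3.09035715e+00,  2.88647190e-03]), 'force': array([ 1.2266709 , -0.01302816, -0.22370544]), 'wrist_torque': array([ 0.05834647, -0.0408685 ,  0.02238658]), 'gripper_force': 0.0, 'opening': 0.0927470706713984}
0.0188
scene {'fx': 403.03881022496165, 'fy': 403.03881022496165, 'cx': 255.88920497369148, 'cy': 188.51651269748066, 'dist': array([0.02529591, 0.        , 0.        , 0.        , 0.        ]), 'R': array([[-0.57642166,  0.81690383,  0.0201544 ],
       [ 0.48096023,  0.359107  , -0.79982462],
       [-0.66061738, -0.45134277, -0.59989531]]), 't': array([ 0.3602538 , -0.19903483,  1.51952504])
[... 598 characters left out ...]
y([-0.09836545,  0.        ,  0.        ,  0.        ,  0.        ]), 'R': array([[-0.02107892, -0.99971722,  0.01100711],
       [-0.99834037,  0.02045718, -0.0538331 ],
       [ 0.0535927 , -0.01212359, -0.99848928]]), 't': array([-0.01504029,  0.61103014,  1.32381076])}
ball [(0.54, [219, 240], 92), (0.54, [338, 192], 177)]
dish [(0.93, [267, 186], 853), (0.87, [290, 251], 818), (0.76, [230, 115], 740)]
stand []
pot [(0.83, [148, 198], 703), (0.58, [191, 180], 594)]
rest [(0.24, [266, 188], 847)]
lip [(0.81, [266, 186], 864), (0.72, [231, 115], 832), (0.67, [289, 256], 789)]
lug_left [(0.82, [285, 252], 804), (0.6, [267, 186], 810), (0.59, [227, 115], 792)]
discs [(0.52, [336, 191], 163)]
```

```bash
python3 -c "
import cv2
a=cv2.imread('pics/top0.png');b=cv2.imread('pics/scene0.png')
cv2.imwrite('pics/t1.png',cv2.resize(a[70:310,110:390],(700,600),interpolation=2))
cv2.imwrite('pics/s1.png',cv2.resize(b[130:310,150:390],(800,600),interpolation=2))"
```

```text
(no output)
```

View pics/t1.png

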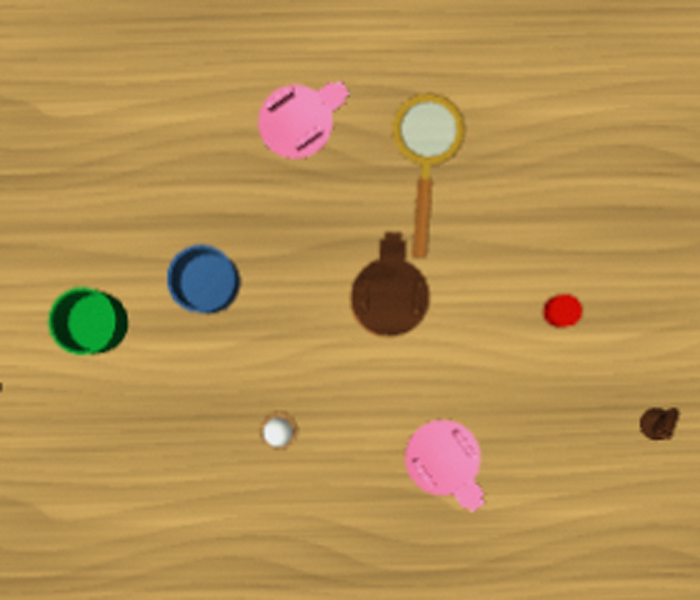

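View pics/s1.png

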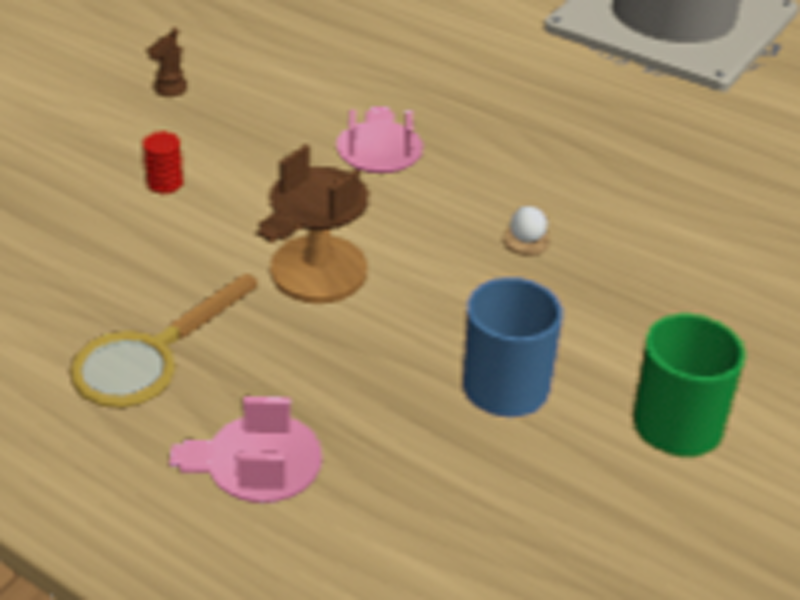

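Top view: the dark dish is at (266,188) with its lip up at (267,165). The pink dish look-alikes are at (287,252) and (228,118). The blue pot is at (191,181), with a green look-alike at (146,198). The white ball is at (221,242), and the discs are at (335,194), which the network also reports as a ball. I choose the dark dish, the blue pot and the white ball on the cork.

```bash
cat > h.py <<'E'
import numpy as np, cv2
from plant import robot
from scipy.spatial.transform import Rotation as Ro
def ray(cam,px):
    m=robot.camera_model(cam);K=np.array([[m['fx'],0,m['cx']],[0,m['fy'],m['cy']],[0,0,1]])
    u=cv2.undistortPoints(np.array(px,float).reshape(-1,1,2),K,m['dist']).reshape(-1,2)
    d=np.c_[u,np.ones(len(u))]@m['R']; return -m['R'].T@m['t'],d
def plane(cam,px,z):
    c,d=ray(cam,px); return c+d*((z-c[2])/d[:,2])[:,None]
def tri(a,b):
    A=np.zeros((3,3));v=np.zeros(3)
    for cam,p in(("top",a),("scene",b)):
        c,d=ray(cam,[p]);d=d[0]/np.linalg.norm(d[0]);P=np.eye(3)-np.outer(d,d);A+=P;v+=P@c
    return np.linalg.solve(A,v)
def mask(cam,im,near,rgb):
    if rgb=='white':
        h=cv2.cvtColor(im,cv2.COLOR_RGB2HSV); k=(h[...,1]<60)&(h[...,2]>80)
    elif rgb=='dark':
        k=(im.max(2)<110)
    elif rgb=='blue': k=(im[...,2].astype(int)>im[...,0]+20)
    n,l,s,c=cv2.connectedComponentsWithStats(k.astype(np.uint8))
    i=1+np.argmin(np.hypot(*(c[1:]-near).T)+1e3*(s[1:,4]<40)); return l==i
def cen(m): y,x=np.nonzero(m); return np.array([x.mean(),y.mean()])
def tool():
    s=robot.read_state();R=Ro.from_rotvec(s['orientation']);return s['tool_pos'],R,s
E
python3 - <<'E'
from h import *
t=cv2.imread('pics/top0.png')[...,::-1];s=cv2.imread('pics/scene0.png')[...,::-1]
b1=cen(mask('top',t,(221,242),'white'));b2=cen(mask('scene',s,(308,197),'white'))
print('ball',b1,b2,tri(b1,b2),plane('top',[b1],.02),plane('scene',[b2],.02))
m=mask('top',t,(266,188),'dark');print(m.sum())
d=cv2.distanceTransform(m.astype(np.uint8),cv2.DIST_L2,5)
y,x=np.nonzero(m);P=plane('top',np.c_[x,y],.082)
from scipy.optimize import least_squares
# model: disc r 41.5 + lip polygon, maximise agreement of boundary
cs=cv2.findContours(m.astype(np.uint8),0,1)[0][0].reshape(-1,2);C=plane('top',cs,.082)[:,:2]
c0=C.mean(0)
r=least_squares(lambda p:[max(min(np.hypot(*(q-p[:2]))-p[2],.008),-.008) for q in C if q[0]<c0[0]+.025],[*c0,.0415],loss='soft_l1',f_scale=.001)
print('dish',r.x); 
far=P[np.hypot(*(P[:,:2]-r.x[:2]).T)>.048][:,:2];v=far.mean(0)-r.x[:2];print('yaw deg',np.degrees(np.arctan2(v[1],v[0])),np.hypot(*v),np.hypot(*(P[:,:2]-r.x[:2]).T).max())
p=cen(mask('top',t,(191,181),'blue'));print('pot',p,plane('top',[p],.06))
p,R,_=tool();print(R.as_matrix())
E
```

```text
ball [220.55882353 242.47058824] [308.22916667 196.77083333] [0.44732341 0.06381442 0.01845458] [[0.44685493 0.0647725  0.02      ]] [[0.44983537 0.06367907 0.02      ]]
831
dish [ 0.58983717 -0.05905239  0.03892388]
yaw deg -3.9424184078229505 0.05589243399520321 0.06716103198448113
pot [190.42614601 181.28183362] [[0.61358461 0.13984314 0.06      ]]
[[-9.35965759e-01  3.52091037e-01 -1.76562211e-05]
 [ 3.52091037e-01  9.35965758e-01  3.37133701e-05]
 [ 2.83957938e-05  2.53379628e-05 -9.99999999e-01]]
```

Call:
carry_out:
  rows:
    - [-0.04, -0.038, 0, 0, 0, 8]
    - [-0.08, -0.076, 0, 0, 0, 16]
    - [-0.12, -0.115, 0, 0, 0, 24]
    - [-0.16, -0.153, 0, 0, 0, 32]
    - [-0.2, -0.191, 0, 0, 0, 40]
    - [-0.24, -0.229, 0, 0, 0, 48]
    - [-0.28, -0.267, 0.02, 0, 0, 56]
    - [-0.32, -0.306, 0.05, 0, 0, 64]
    - [-0.36, -0.344, 0.08, 0, 0, 73]
    - [-0.397, -0.382, 0.11, 0, 0, 73]
    - [-0.397, -0.382, 0.12, 0, 0, 73]
    - [-0.397, -0.382, 0.12, 0, 0, 73]
  jaw: 0
  force: 8

```text
t: 2.4
tool_pos: [0.4475, 0.0643, 0.0979]
orientation: [-2.29, -2.148, 0.002]
force: [0.2, -0.3, 0.7]
opening: 0.093
gripper_force: 0.0
```

Run:
```python
from h import *
p,R,s=tool();print(s['t'],p,R.as_matrix().round(3),s['q'])
print('ball in tool',R.inv().apply(np.array([.448,.064,.02])-p))
a=robot.read_camera('top');b=robot.read_camera('scene')
cv2.imwrite('pics/c1.png',np.hstack([cv2.resize(x,(400,400),interpolation=2) for x in(a[190:290,170:270],b[140:240,260:360])])[...,::-1])
```

```text
2.4 [0.44754175 0.06431183 0.09794185] [[ 0.064  0.998 -0.002]
 [ 0.998 -0.064  0.   ]
 [ 0.    -0.002 -1.   ]] [ 2.89027833e-02 -1.84013857e-01  2.02208971e+00  4.16121741e-04
  1.30545373e+00  9.29481241e-02]
ball in tool [-0.00029895  0.00063052  0.0779407 ]
```

View pics/c1.png

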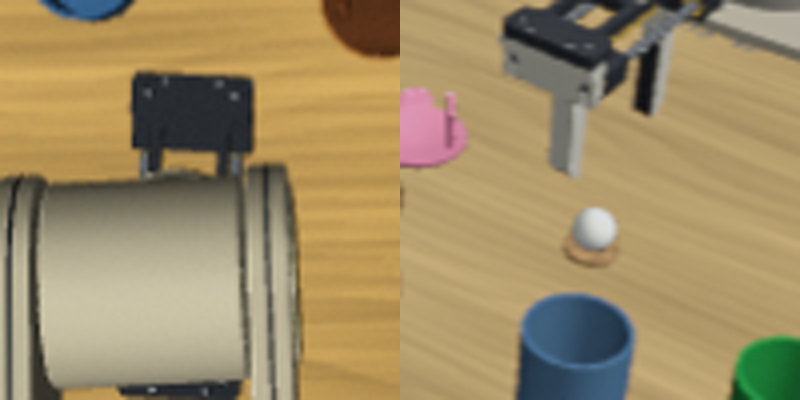

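The crop shows the white ball on its cork ring (right half, about (595,230)), below and between the open fingers.

Call:
carry_out:
  rows:
    - [0, 0, 0.03, 0, 0, 0]
    - [0, 0, 0.06, 0, 0, 0]
    - [0, 0, 0.078, 0, 0, 0]
    - [0, 0, 0.085, 0, 0, 0]
    - [0, 0, 0.085, 0, 0, 0]

```text
t: 3.12
tool_pos: [0.4486, 0.065, 0.0143]
orientation: [2.289, 2.152, 0.001]
force: [0.0, 0.1, -0.2]
opening: 0.0931
gripper_force: 0.0
```

Call:
carry_out:
  rows:
    - [0, 0, 0, 0, 0, 0]
    - [0, 0, 0, 0, 0, 0]
    - [0, 0, 0, 0, 0, 0]
    - [0, 0, 0, 0, 0, 0]
    - [0, 0, 0, 0, 0, 0]
    - [0, 0, 0, 0, 0, 0]
    - [0, 0, 0, 0, 0, 0]
    - [0, 0, 0, 0, 0, 0]
  jaw: 255
  force: 8

```text
t: 4.12
tool_pos: [0.4483, 0.0642, 0.0136]
orientation: [2.29, 2.15, -0.0]
force: [-0.9, 0.2, 0.7]
opening: 0.0311
gripper_force: 8.0
```

Call:
carry_out:
  rows:
    - [0, 0, -0.03, 0, 0, 0]
    - [0, 0, -0.08, 0, 0, 0]
    - [0, 0, -0.13, 0, 0, 0]
    - [-0.02, 0.03, -0.15, 0, 0, 0]
    - [-0.05, 0.07, -0.15, 0, 0, 0]
    - [-0.08, 0.11, -0.15, 0, 0, 0]
    - [-0.105, 0.14, -0.15, 0, 0, 0]
    - [-0.114, 0.15, -0.15, 0, 0, 0]
    - [-0.114, 0.15, -0.15, 0, 0, 0]
    - [-0.114, 0.15, -0.15, 0, 0, 0]

```text
t: 5.38
tool_pos: [0.5901, -0.058, 0.1635]
orientation: [-2.289, -2.15, 0.0]
force: [-0.0, 0.5, -0.7]
opening: 0.0312
gripper_force: 8.0
```

Run:
```python
from h import *
p,R,s=tool();print(s['t'],p,R.as_matrix().round(3),s['opening'])
print('dish in tool',R.inv().apply(np.array([.590,-.059,.07])-p))
b=robot.read_camera('scene')
cv2.imwrite('pics/c2.png',cv2.resize(b[120:240,180:310],(780,600)[:2],interpolation=2)[...,::-1])
m=mask('scene',b,(245,175),'white');print(m.sum(),cen(m),plane('scene',[cen(m)],.17))
```

```text
5.375 [ 0.5900743  -0.05801791  0.16350632] [[ 0.062  0.998 -0.001]
 [ 0.998 -0.062  0.   ]
 [ 0.    -0.001 -1.   ]] 0.03117104121923866
dish in tool [-1.01955974e-03  5.20155280e-05  9.35059369e-02]
659 [238.91957511 149.15022762] [[ 0.55530724 -0.1100569   0.17      ]]
```

View pics/c2.png

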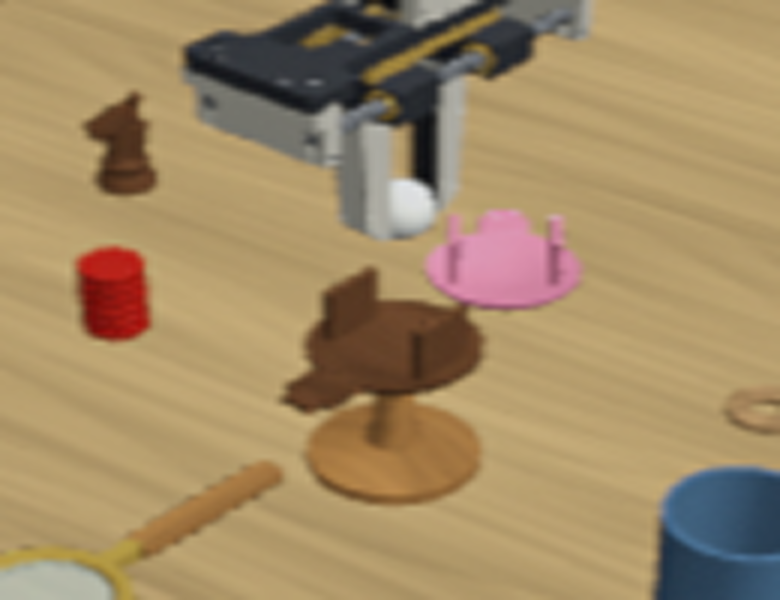

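The ball is held at crop (408,210), above the dark dish centred near (395,345). I'll check the dish model against the lug and lip pixels in this view: left-hand lug top (350,285), other lug top (440,322), lip tip (292,400).

Run:
```python
from h import *
m=robot.camera_model('scene');K=np.array([[m['fx'],0,m['cx']],[0,m['fy'],m['cy']],[0,0,1]])
def proj(X):
    u=cv2.projectPoints(np.array(X,float),cv2.Rodrigues(m['R'])[0],m['t'],K,m['dist'])[0].reshape(-1,2);return (u-[180,120])*[6,5]
a=np.radians(-4);c=np.array([.59,-.059,.07]);T=lambda x,y,z:c+[x*np.cos(a)-y*np.sin(a),x*np.sin(a)+y*np.cos(a),z]
P={'lugL':T(0,27,.0)*1,'dummy':c}
pts=[('lugR outer corners',(17e-3,-.03,.042)),('',(-.017,-.03,.042)),('lugL inner? corners',(.017,.03,.042)),('',(-.017,.03,.042)),('lip',(.068,0,.012)),('rimR',(0,-.0415,.012)),('rimL',(0,.0415,.012)),('rimfront',(.0415,0,.012)),('rimback',(-.0415,0,.012)),('under',(0,0,0)),('foot front',(.042,0,-.07)),('foot back',(-.042,0,-.07)),('footL',(0,.042,-.07)),('footR',(0,-.042,-.07))]
for n,q in pts: print(n,proj([T(q[0],q[1],q[2])]).round(0)[0])
print('tcp',proj([[.5901,-.058,.1635]]),'ball',proj([[.5901,-.058,.170]]))
```

```text
lugR outer corners [323. 287.]
 [372. 260.]
lugL inner? corners [425. 330.]
 [474. 302.]
lip [298. 397.]
rimR [330. 310.]
rimL [468. 369.]
rimfront [338. 374.]
rimback [455. 305.]
under [398. 356.]
foot front [339. 490.]
foot back [452. 418.]
footL [465. 485.]
footR [331. 423.]
tcp [[400.51287865 215.26986805]] ball [[400.60973404 204.854339  ]]
```

Call:
carry_out:
  rows:
    - [-0.001, 0, 0.02, 0, 0, 0]
    - [-0.001, 0, 0.04, 0, 0, 0]
    - [-0.001, 0, 0.055, 0, 0, 0]
    - [-0.001, 0, 0.067, 0, 0, 0]
    - [-0.001, 0, 0.073, 0, 0, 0]
    - [-0.001, 0, 0.0755, 0, 0, 0]
    - [-0.001, 0, 0.0755, 0, 0, 0]
    - [-0.001, 0, 0.0755, 0, 0, 0]

```text
t: 6.42
tool_pos: [0.5912, -0.0601, 0.0888]
orientation: [2.29, 2.15, 0.001]
force: [-0.1, -0.3, -0.5]
opening: 0.031
gripper_force: 8.0
```

Run:
```python
from h import *
b=robot.read_camera('scene')
cv2.imwrite('pics/c3.png',cv2.resize(b[130:230,190:310],(780,600),interpolation=2)[...,::-1])
```

```text
(no output)
```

View pics/c3.png

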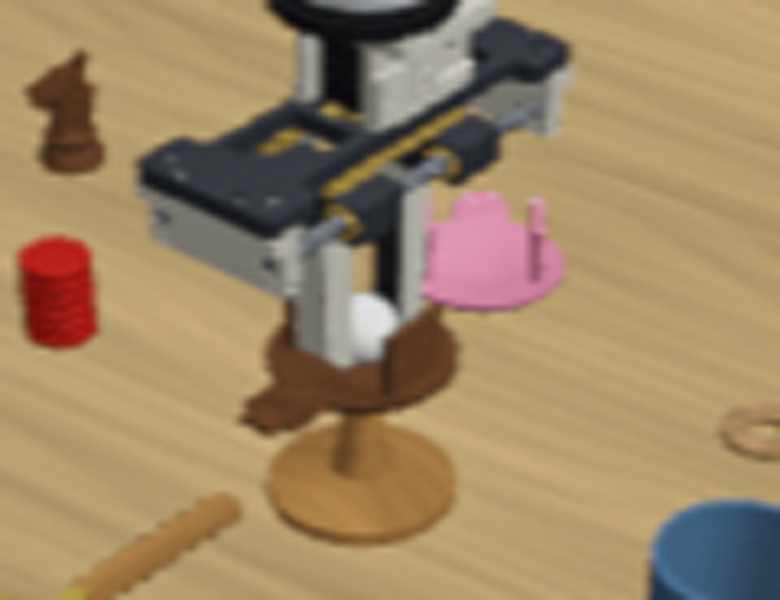

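The ball (370,325) sits between the fingers in the middle of the dish, with a finger on the lip side and no contact yet. I'll lower it a touch more and let go.

Call:
carry_out:
  rows:
    - [0, 0, 0.001, 0, 0, 0]
    - [0, 0, 0.002, 0, 0, 0]
    - [0, 0, 0.002, 0, 0, 0]
    - [0, 0, 0.002, 0, 0, 0]

```text
t: 6.98
tool_pos: [0.5908, -0.06, 0.0862]
orientation: [2.29, 2.15, -0.0]
force: [0.9, 0.1, -1.1]
opening: 0.0312
gripper_force: 8.0
```

Call:
carry_out:
  rows:
    - [0, 0, 0, 0, 0, 0]
    - [0, 0, 0, 0, 0, 0]
    - [0, 0, 0, 0, 0, 0]
    - [0, 0, 0, 0, 0, 0]
    - [0, 0, 0, 0, 0, 0]
    - [0, 0, 0, 0, 0, 0]
    - [0, 0, 0, 0, 0, 0]
    - [0, 0, 0, 0, 0, 0]
    - [0, 0, 0, 0, 0, 0]
    - [0, 0, 0, 0, 0, 0]
  jaw: 0

```text
t: 8.22
tool_pos: [0.5907, -0.06, 0.0861]
orientation: [-2.29, -2.15, 0.0]
force: [-0.3, 0.3, 0.8]
opening: 0.0933
gripper_force: 0.0
```

Call:
carry_out:
  rows:
    - [0, 0, -0.01, 0, 0, 0]
    - [0, 0, -0.04, 0, 0, 0]
    - [0, 0, -0.075, 0, 0, 0]
    - [0, 0, -0.075, 0, 0, 10]
    - [0, 0, -0.075, 0, 0, 20]
    - [0, 0, -0.075, 0, 0, 30]
    - [0, 0, -0.075, 0, 0, 40]
    - [0, 0, -0.075, 0, 0, 50]
    - [0, 0, -0.075, 0, 0, 60]
    - [0, 0, -0.075, 0, 0, 70]
    - [0, 0, -0.075, 0, 0, 80]
    - [0, 0, -0.075, 0, 0, 90]

```text
t: 9.72
tool_pos: [0.591, -0.06, 0.1621]
orientation: [3.14, -0.108, 0.001]
force: [-0.1, 0.4, -0.3]
opening: 0.0929
gripper_force: 0.0
```

Call:
carry_out:
  rows:
    - [0, 0, 0, 0, 0, 0]
    - [0, 0, 0, 0, 0, 0]
    - [0, 0, 0, 0, 0, 0]

```text
t: 10.1
tool_pos: [0.5908, -0.0599, 0.1613]
orientation: [-3.14, 0.096, -0.0]
force: [0.4, 0.9, -0.0]
opening: 0.0927
gripper_force: 0.0
```

Run:
```python
from h import *
p,R,s=tool();print(s['t'],p,R.as_matrix().round(3),s['opening'],s['q'])
print('dish in tool',R.inv().apply(np.array([.590,-.059,.07])-p))
b=robot.read_camera('scene')
cv2.imwrite('pics/c4.png',cv2.resize(b[120:240,180:310],(780,600),interpolation=2)[...,::-1])
```

```text
10.1 [ 0.5908241  -0.05994477  0.16131785] [[ 0.998 -0.061  0.   ]
 [-0.061 -0.998 -0.   ]
 [ 0.    -0.    -1.   ]] 0.09272858357720795 [-1.87456342e-01  1.46355898e-01  1.57606125e+00  3.10777992e-05
  1.41898826e+00  1.44414267e+00]
dish in tool [-0.00089731 -0.00089232  0.09131768]
```

View pics/c4.png

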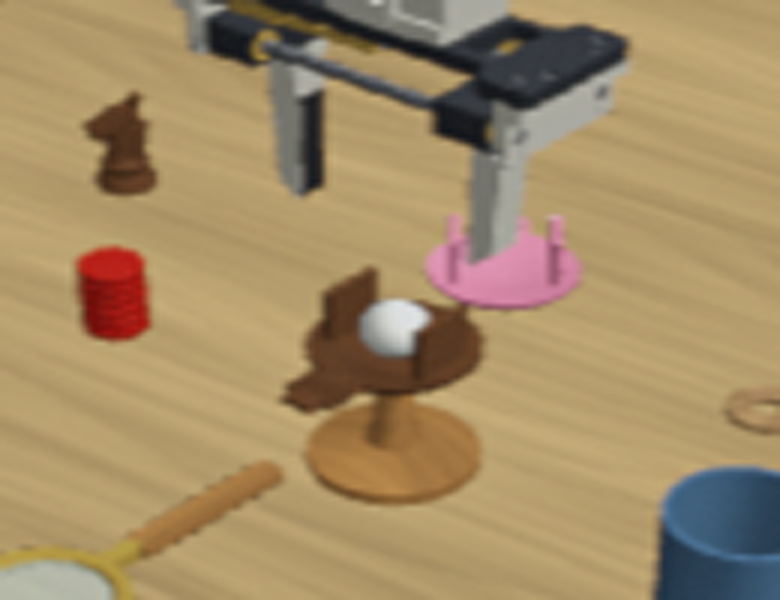

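The ball rests in the middle of the dish (395,327), and the dish is unmoved. Next I'll go down over the lugs and grip.

Call:
carry_out:
  rows:
    - [-0.001, -0.001, 0.02, 0, 0, 0]
    - [-0.001, -0.001, 0.04, 0, 0, 0]
    - [-0.001, -0.001, 0.058, 0, 0, 0]
    - [-0.001, -0.001, 0.069, 0, 0, 0]
    - [-0.001, -0.001, 0.074, 0, 0, 0]
    - [-0.001, -0.001, 0.074, 0, 0, 0]
    - [-0.001, -0.001, 0.074, 0, 0, 0]

```text
t: 11.02
tool_pos: [0.5905, -0.059, 0.088]
orientation: [3.14, -0.099, 0.002]
force: [0.3, -0.7, 0.9]
opening: 0.0933
gripper_force: 0.0
```

Call:
carry_out:
  rows:
    - [0, 0, 0, 0, 0, 0]
    - [0, 0, 0, 0, 0, 0]
    - [0, 0, 0, 0, 0, 0]
    - [0, 0, 0, 0, 0, 0]
    - [0, 0, 0, 0, 0, 0]
    - [0, 0, 0, 0, 0, 0]
    - [0, 0, 0, 0, 0, 0]
    - [0, 0, 0, 0, 0, 0]
  jaw: 255
  force: 25

```text
t: 12.02
tool_pos: [0.5899, -0.0589, 0.0872]
orientation: [3.14, -0.099, 0.0]
force: [-1.1, -0.8, 1.5]
opening: 0.0599
gripper_force: 25.0
```

Gripped at 59.9 mm, which matches the lug width. Lift slowly.

Call:
carry_out:
  rows:
    - [0, 0, -0.001, 0, 0, 0]
    - [0, 0, -0.003, 0, 0, 0]
    - [0, 0, -0.006, 0, 0, 0]
    - [0, 0, -0.01, 0, 0, 0]
    - [0, 0, -0.015, 0, 0, 0]
    - [0, 0, -0.021, 0, 0, 0]
    - [0, 0, -0.027, 0, 0, 0]
    - [0, 0, -0.033, 0, 0, 0]
    - [0, 0, -0.039, 0, 0, 0]
    - [0, 0, -0.045, 0, 0, 0]
    - [0, 0, -0.05, 0, 0, 0]
    - [0, 0, -0.054, 0, 0, 0]

```text
t: 13.52
tool_pos: [0.5899, -0.0589, 0.1415]
orientation: [3.14, -0.099, 0.0]
force: [0.9, 0.2, -1.4]
opening: 0.0599
gripper_force: 25.0
```

Call:
carry_out:
  rows:
    - [0, 0, -0.003, 0, 0, 0]
    - [0, 0, -0.006, 0, 0, 0]
    - [0, 0, -0.008, 0, 0, 0]
    - [0, 0, -0.009, 0, 0, 0]
    - [0, 0, -0.009, 0, 0, 0]
    - [0, 0, -0.009, 0, 0, 0]

```text
t: 14.28
tool_pos: [0.5897, -0.0589, 0.15]
orientation: [-3.14, 0.099, 0.0]
force: [-0.0, 0.7, -1.5]
opening: 0.0598
gripper_force: 25.0
```

Run:
```python
from h import *
p,R,s=tool();print(s['t'],p,s['opening'],s['gripper_force'],s['q'])
b=robot.read_camera('scene')
cv2.imwrite('pics/c5.png',cv2.resize(b[110:230,180:310],(780,600),interpolation=2)[...,::-1])
```

```text
14.275 [ 0.58974001 -0.05886366  0.1499889 ] 0.05982720597666125 24.985916912555695 [-1.85986466e-01  1.51987860e-01  1.59098039e+00  1.04586627e-05
  1.39887108e+00  1.44788238e+00]
```

View pics/c5.png

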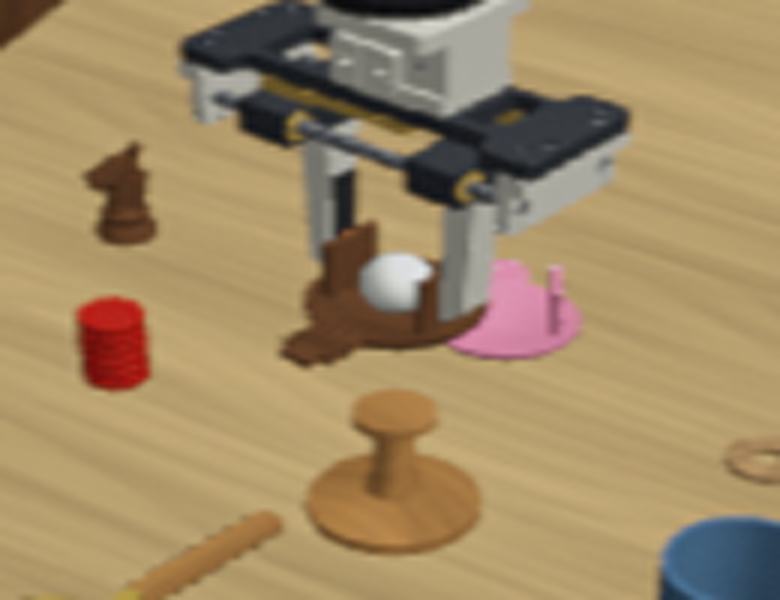

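Lifted level, ball in the middle (395,282), clear of the post. Now the quarter turn, counter-clockwise towards the blue pot.

Call:
carry_out:
  rows:
    - [0, 0, 0, 0, 0, -0.5]
    - [0, 0, 0, 0, 0, -1.5]
    - [0, 0, 0, 0, 0, -3]
    - [0, 0, 0, 0, 0, -5]
    - [0, 0, 0, 0, 0, -8]
    - [0, 0, 0, 0, 0, -11.5]
    - [0, 0, 0, 0, 0, -15]
    - [0, 0, 0, 0, 0, -19]
    - [0, 0, 0, 0, 0, -23]
    - [0, 0, 0, 0, 0, -27]
    - [0, 0, 0, 0, 0, -31]
    - [0, 0, 0, 0, 0, -35]

```text
t: 15.82
tool_pos: [0.5898, -0.0589, 0.1501]
orientation: [-3.023, -0.855, 0.0]
force: [-0.2, 0.5, -2.4]
opening: 0.0596
gripper_force: 25.0
```

Call:
carry_out:
  rows:
    - [0, 0, 0, 0, 0, -4]
    - [0, 0, 0, 0, 0, -8]
    - [0, 0, 0, 0, 0, -12]
    - [0, 0, 0, 0, 0, -16]
    - [0, 0, 0, 0, 0, -20]
    - [0, 0, 0, 0, 0, -24]
    - [0, 0, 0, 0, 0, -28]
    - [0, 0, 0, 0, 0, -32]
    - [0, 0, 0, 0, 0, -36]
    - [0, 0, 0, 0, 0, -40]
    - [0, 0, 0, 0, 0, -43]
    - [0, 0, 0, 0, 0, -46]

```text
t: 17.32
tool_pos: [0.5898, -0.0589, 0.1502]
orientation: [2.449, 1.968, 0.0]
force: [-0.6, -0.1, -2.0]
opening: 0.06
gripper_force: 25.0
```

Call:
carry_out:
  rows:
    - [0, 0, 0, 0, 0, -2.5]
    - [0, 0, 0, 0, 0, -4.5]
    - [0, 0, 0, 0, 0, -6]
    - [0, 0, 0, 0, 0, -7]
    - [0, 0, 0, 0, 0, -7]
    - [0, 0, 0, 0, 0, -7]
    - [0, 0, 0, 0, 0, -7]
    - [0, 0, 0, 0, 0, -7]
    - [0, 0, 0, 0, 0, -7]
    - [0, 0, 0, 0, 0, -7]

```text
t: 18.58
tool_pos: [0.5898, -0.0589, 0.1501]
orientation: [-2.328, -2.11, 0.0]
force: [-1.1, 0.8, -1.4]
opening: 0.06
gripper_force: 25.0
```

Run:
```python
from h import *
p,R,s=tool();x=R.apply([1,0,0]);print(s['t'],p,s['opening'],s['gripper_force'],np.degrees(np.arctan2(x[1],x[0])),R.as_matrix()[:,2],abs(s['dq']).max())
b=robot.read_camera('scene')
cv2.imwrite('pics/c6.png',cv2.resize(b[110:270,180:350],(640,600),interpolation=2)[...,::-1])
```

```text
18.575 [ 0.589818   -0.05890827  0.1501398 ] 0.05999890781808158 24.985803365707397 84.38373992476969 [-2.05347068e-05 -2.72356489e-06 -1.00000000e+00] 0.001567819769972379
```

View pics/c6.png

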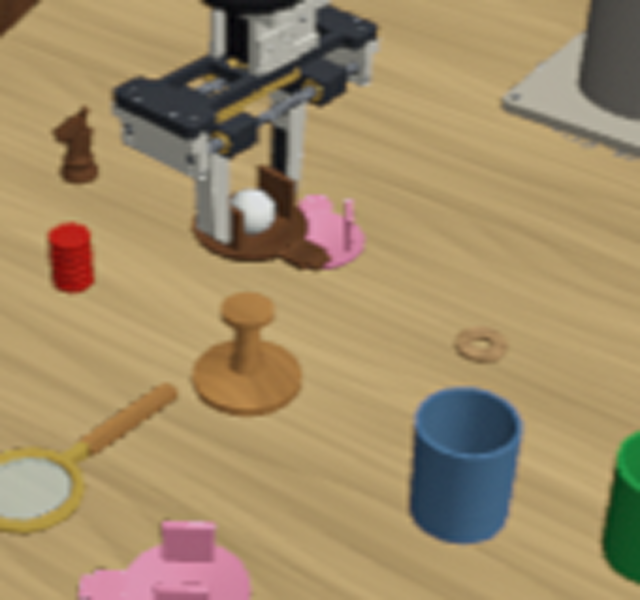

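The dish is level above the post with the ball in its middle (253,212). The lip (310,255) points at the blue pot (465,465), and nothing is moving, so I'm handing in.

```bash
python3 -c "
from plant import robot
print(robot.close_job())"
```

```text
the job is handed in; nothing more can be done
None
```

The job is handed in, with no verdict returned: the last readings and picture show the dish held level and still about 6 cm above the post top, the ball in its middle and the lip facing the blue pot, about 18.6 s into the 56 s allowed.

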